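# Shim the settling table level and stand the bottle on it

## Task

The grey hinged table on the bench has dropped on its free side. First slide the orange wedge under the low edge, thin end first, until the bubble of the spirit level on the table sits between its two black lines, and let go of the wedge so that it carries the table. Then stand the blue-capped bottle upright inside the blue ring on the levelled table, leaving the bubble between the lines and the other things on the bench where they are.

Things in the scene. Friction and masses are not known exactly. Their poses are not given: they have to be found in the camera images.
- stand: dark steel stand, fixed; frame upright, origin mid-footprint, 0 to 8 mm above the bench (z = 0), so the wedge's levelling depth varies by up to 40 mm. y' points from the free edge (y' -83 mm) to the hinge (y' +85, 34 above origin): push the wedge along +y'. Between its side rails (x' 64 to 80 mm either side) is a 128 mm wide channel of bare bench, open at the free edge, ending at y' +65
- plate: grey table plate 170 x 179 x 12 mm, 0.6 kg, hinged along its +y' edge; rests by its weight on a stop, 0.075 rad low, and lifts when something is pushed under its free edge. Level, its top is 40 mm above the stand's origin. Origin on the hinge line, axes as the stand's when level. A black spirit level (24 x 112 mm, 21 mm above the plate's top) lies on it along y' at x' -66 mm
- plate_lip (a point): middle of the lowest line of the round aluminium lip (12 mm thick, 116 mm long along x') under the plate's free edge; this rides up the wedge. 22 mm above the stand's origin when level, 12.6 mm lower at the stop
- plate_spot (a point): centre of the blue ring (72 mm outer diameter) on the plate's top face, where the bottle shall stand; x' = +18 mm, y' = 0 in the stand's frame
- bubble (a joint): pale bubble (24 mm long) in the yellow-green vial, in m: 0 = centred between the black lines (17 mm either side); positive = towards the hinge (free edge too low, +0.026 at the stop); negative = free edge too high. 0.35 m per rad of tilt, with no lag. Once the wedge bears on the lip, each 1 mm further in moves it about -0.42 mm; drawing it back reverses this
- wedge: loose orange plastic wedge 190 mm long, 50 wide, 0.16 kg. Origin mid-underside; y' points to the thin end. Its top rises 1 in 5 from 4 mm at the thin end (y' +95 mm) to 32 mm at y' -45, then a level tail 32 mm high to y' -95. It slides on the bench under the table's lip and stays there by friction when released
- wedge_tip (a point): middle of the lower thin edge of the wedge (y' = +95 mm, on the bench)
- wedge_fin (a point): top middle of the upright grip fin on the wedge's tail (y' = -70 mm, 70 mm above the wedge's underside): the fin is 14 mm thick across x', 42 mm long along y', and stands 38 mm clear above the tail (32 to 70 mm high). Grip it from above with the fingers either side in x'
- media_bottle: loose clear-glass bottle with pale contents and a blue screw cap, 51 mm diameter, 100 mm high, about 0.19 kg; straight body up to 70 mm; its slightly rounded base lets it lean by up to 0.05 rad. Origin at the centre of its underside, z up
- amber_vial: bystander: brown bottle with black cap, 31 mm diameter, 66 mm high; origin under its centre
- petri_dish: bystander: clear lidded dish, 90 mm diameter, 14 mm high; origin under its centre
- tape_roll: bystander: cream roll of tape lying flat, 70 mm diameter, 25 mm high; origin under its centre
- blue_marker: bystander: felt marker with blue cap lying down, 140 mm long; origin under its centre
There are look-alikes about, which are no part of the job. What is shaped like the media_bottle but yellow is not meant.

How it is judged:
On the way:
1. the wedge lies under the low edge and carries the table, let go, with the bubble between the lines, before the bottle is moved (value of joint bubble between -0.005 and 0.005 m and y of wedge_tip in the frame of stand above -0.04 m and x of wedge_tip in the frame of stand between -0.05 and 0.05 m and contact force between wedge and plate above 0.5 N and contact force between the fingers and wedge below 0.3 N and contact force between the fingers and plate below 0.3 N and distance of media_bottle from where it was at the start of the episode below 0.03 m), for 0.3 s.
At the end, for the whole second after the job is handed in: Wedge tip at least 43 mm under the table, between the rails, wedge carrying the plate; bubble within 5 mm of centre (inside the lines); bottle upright (0.12 rad) on the plate, centre within 20 mm of the ring's centre; all at rest and released (value of joint bubble between -0.005 and 0.005 m and y of wedge_tip in the frame of stand above -0.04 m and x of wedge_tip in the frame of stand between -0.05 and 0.05 m and contact force between wedge and plate above 0.5 N and horizontal distance between media_bottle and plate_spot below 0.02 m and z of media_bottle in the frame of plate_spot between -0.004 and 0.006 m and angle between media_bottle's own z axis and vertical below 0.12 rad and linear speed of each of media_bottle, wedge below 0.02 m/s); the robot touches nothing.
It fails at once if the bottle is tipped over (angle between media_bottle's own z axis and vertical above 0.6 rad).
It fails at once if a bystander is pushed 30 mm or more from its place (distance of any of amber_vial, petri_dish, tape_roll, blue_marker from where it was at the start of the episode above 0.03 m).
It also fails if it takes over 64 s, if anything falls off the work surface, if the arm or the gripper's body presses on something with over 40 N, if the wrist force passes 120 N, or if a joint passes its speed limit or range.

## Robot

A 7-joint arm with a two-finger parallel gripper is mounted at the origin on a cart in front of the work surface, level with it; the furniture and walls round the work are solid. World frame = base frame: x ahead of the robot, y to its left, z up, the work surface at z = 0. Lengths are in m, angles in rad, forces in N, time in s.
With the tool pointing down it reaches from about 0.4 to 0.85 m from the base axis. Payload 10.4 kg.
Tool frame: the origin (TCP) lies on the centre line of the jaws, within the pads' length; the fingertips stand 11 mm ahead of it and the grasp point (between the pads) lies 8 mm behind it; z points along the fingers, y is the line along which they close (so a half turn about z gives the same grasp; the last joint's range is limited). The gripper opens to 87 mm and grips with 3 to 60 N. Pads are 19 mm wide; open, the fingers measure 117 mm over their backs; the gripper's body (75 mm by 190 mm) begins 51 mm behind the grasp point.
Start: joints at [-1.233, 0.332, -0.065, 1.46, 0.022, 1.35, -0.088], TCP at [0.221, 0.585, 0.205] pointing down, gripper open.
Joint ranges: [-2.6, 2.6], [-0.5, 2.12], [-1.47, 1.34], [0.16, 2.42], [-1.27, 4.41], [0.06, 2.06], [-2.6, 2.6]. Speed limits (rad/s): [2.22, 2.22, 2.79, 2.79, 3.14, 3.14, 3.14].

## Interface

Orientations are given as a unit quaternion [x, y, z, w].
In Python, from bench import r gives the robot as it stands.
- The arm moves only by the shell command python3 -m pendant 'ROWS' [OPENING] [FORCE]. ROWS is JSON, a list of rows, each a list of 4 numbers: the shift along the tool's x, y, z in m, then the turn about the tool's z in rad. A call has 1 to 8 rows; each row shifts and turns the commanded pose from where the row before left it, along the tool's axes as they then stand; what a row does not reach is not made up. A row lasts 1/12 s, in which the tool goes at most 41.7 mm and 7.16 degrees, less where a joint would pass 70% of its speed; a pose out of reach is approached as far as the arm can. A call with a gripper value outside its range is refused whole. OPENING is the opening, from 0 (shut) to 1 (fully open), set as the call begins (- or left out, the last holds). The fingers move at their own pace and stop on an object; FORCE is the grip in N (left out, the last holds). Time passes only in rows, so rows that do not move let the fingers close. It gives the time, the measured TCP pose, the force, the opening and the grip force at its end, in the units of the state.
- r.read_state(): the state, without advancing time (a new reading comes with each control period).
- r.camera(name): name is "scene" or "top"; returns a dict with "img" (420x560x3 uint8, red, green, blue), "camera_matrix" (3x3 intrinsics, pixels), "xyz" and "attitude" of the camera in the world. Camera axes: x right, y down, z forward; pixel columns grow to the right and rows downward; lengths in m; the calibration is good to about 2 mm. A picture is of the moment at which its call begins. There is no depth.
- r.close_job(): hands the job in; it is judged then, once.
Trained networks look in the newest picture that a camera, given by its name, has taken for a name from the list of things; names that differ only in an ending like _2 or _b are one class to them, and where a whole thing is asked for, a point or a joint stands for the part that bears it (a point fixed in the world has none). Each returns a list of dicts, best first, with "score" (0 to 1); they miss things now and then, are a little off and sometimes report something else, mostly with a low value. They report only what shows in the picture. A call takes as long as a camera call. They do not tell look-alikes from the thing itself.
- r.outline_of(thing, camera): "mask" (420x560 bool, what is visible of it) and "bbox" ([centre column, centre row, width, height] in pixels, round what is visible of it).
The state is a dict: "time": time; "joint_positions": joint angles; "joint_vel": joint speeds; "joint_torque": joint torques, N m; "ee_pos": TCP position; "eef_rot": TCP orientation; "ft_force": force on the tool from outside, world axes, zero at the start; "torque": the same for the moment, N m; "width": finger opening in m; "grip_force": force on a finger pad.
Only numpy, scipy, OpenCV 4.12 (cv2) and the standard library are available. Lean on these libraries where they do the work, as an engineer would, in place of code of your own. Each camera call takes 0.05 s, during which the arm holds its last target. There are 200 camera calls.

## Working session

There is one attempt and no reset: what is moved stays moved. The work goes in short steps, Python scripts to look and compute and a shell command to move; the robot and the scene stay as the last step left them, time stands still between calls to the robot, and variables do not carry over. Pictures are saved under pics/ and viewed, at most 10 in all, crops included, and the job is handed in when it is done.

```bash
ls; mkdir -p pics; python3 - <<'E'
from bench import r
import cv2,numpy as np
s=r.read_state();print({k:np.round(v,3) for k,v in s.items()})
for c in("scene","top"):
    d=r.camera(c);cv2.imwrite(f"pics/{c}0.png",d["img"][:,:,::-1]);print(c,d["camera_matrix"],d["xyz"],d["attitude"])
    for n in["wedge","plate","stand","media_bottle","amber_vial","petri_dish","tape_roll","blue_marker","bubble"]:
        print(n,[(np.round(o["score"],2),np.round(o["bbox"]).tolist()) for o in r.outline_of(n,c)])
E
```

```text
pics
{'time': np.float64(0.0), 'joint_positions': array([-1.233,  0.333, -0.065,  1.461,  0.022,  1.35 , -0.088]), 'joint_vel': array([-0.   , -0.001, -0.003, -0.   ,  0.001, -0.   ,  0.002]), 'joint_torque': array([ 1.0000e-03, -6.2326e+01,  2.5000e-02, -3.8989e+01, -6.1000e-02,
        4.0000e-02,  0.0000e+00]), 'ee_pos': array([0.22 , 0.584, 0.205]), 'eef_rot': array([ 0.179,  0.984, -0.001, -0.   ]), 'ft_force': array([ 0.497, -0.901, -1.206]), 'torque': array([-0.051,  0.051,  0.009]), 'grip_force': np.float64(0.0), 'width': np.float64(0.087)}
scene [[454.91344334   0.         283.88923521]
 [  0.         454.91344334 220.00974652]
 [  0.           0.           1.        ]] [-0.41817775  1.12537375  0.80042203] [-0.30770052  0.79617891 -0.48926074  0.17900688]
wedge [(np.float64(0.98), [336.0, 200.0, 43.0, 28.0]), (np.float64(0.45), [233.0, 262.0, 22.0, 31.0])]
plate [(np.float64(0.98), [281.0, 226.0, 60.0, 30.0])]
stand [(np.float64(0.93), [281.0, 231.0, 65.0, 44.0])]
media_bottle [(np.float64(0.97), [251.0, 274.0, 19.0, 33.0]), (np.float64(0.86), [221.0, 276.0, 21.0, 33.0]), (
[... 435 characters left out ...]
444814 -0.03661756  0.03744382]
wedge [(np.float64(0.88), [398.0, 214.0, 66.0, 24.0])]
plate []
stand [(np.float64(0.85), [287.0, 209.0, 74.0, 74.0]), (np.float64(0.7), [398.0, 212.0, 64.0, 23.0])]
media_bottle [(np.float64(0.83), [132.0, 239.0, 22.0, 15.0]), (np.float64(0.75), [158.0, 219.0, 22.0, 19.0]), (np.float64(0.69), [194.0, 230.0, 19.0, 16.0]), (np.float64(0.55), [164.0, 245.0, 18.0, 19.0]), (np.float64(0.54), [192.0, 263.0, 21.0, 14.0])]
amber_vial [(np.float64(0.42), [401.0, 210.0, 67.0, 22.0])]
petri_dish [(np.float64(0.71), [231.0, 267.0, 24.0, 26.0])]
tape_roll [(np.float64(0.6), [270.0, 149.0, 23.0, 19.0])]
blue_marker [(np.float64(0.58), [392.0, 284.0, 15.0, 38.0])]
bubble []
```

```bash
python3 - <<'E'
import cv2
a=cv2.imread("pics/top0.png")[100:325,100:450];cv2.imwrite("pics/topc.png",cv2.resize(a,(800,514),interpolation=cv2.INTER_CUBIC))
a=cv2.imread("pics/scene0.png")[170:350,160:420];cv2.imwrite("pics/scenec.png",cv2.resize(a,(780,540),interpolation=cv2.INTER_CUBIC))
E
```

```text
(no output)
```

View pics/topc.png

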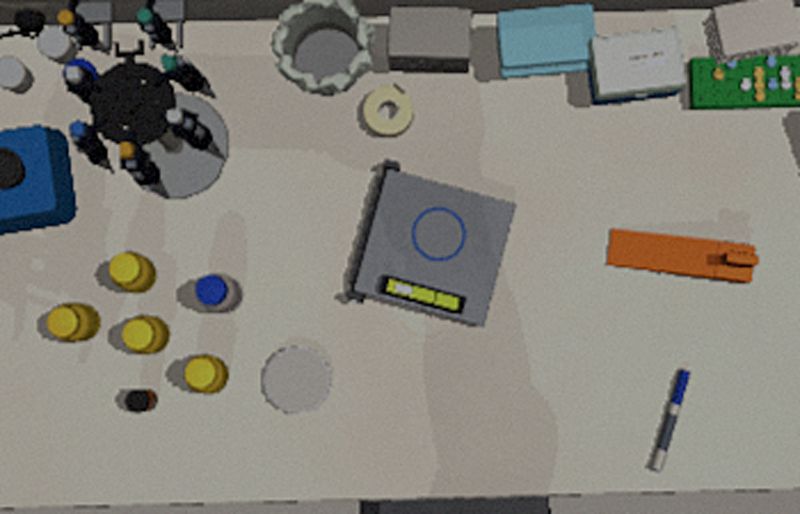

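View pics/scenec.png

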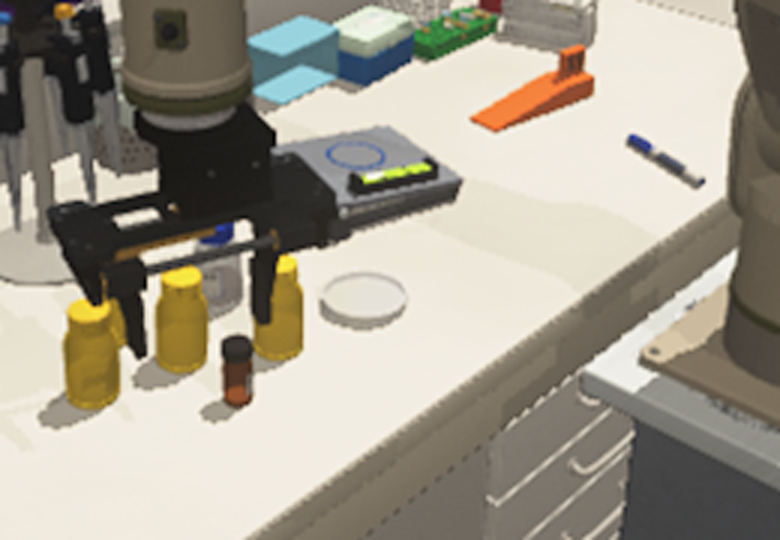

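```bash
cat > h.py <<'E'
from bench import r
import cv2,numpy as np
from scipy.spatial.transform import Rotation as R
def ray(d,uv):
    K=np.array(d["camera_matrix"]);v=np.linalg.inv(K)@[uv[0],uv[1],1];v=R.from_quat(d["attitude"]).apply(v);return np.array(d["xyz"]),v/np.linalg.norm(v)
def onz(d,uv,z):
    o,v=ray(d,uv);return o+v*(z-o[2])/v[2]
def tri(d1,u1,d2,u2):
    o1,v1=ray(d1,u1);o2,v2=ray(d2,u2)
    t=np.linalg.lstsq(np.c_[v1,-v2],o2-o1,rcond=None)[0];p,q=o1+t[0]*v1,o2+t[1]*v2;return (p+q)/2,np.linalg.norm(p-q)
def proj(d,p):
    q=np.array(d["camera_matrix"])@R.from_quat(d["attitude"]).inv().apply(np.array(p)-d["xyz"]);return q[:2]/q[2]
def hsv(d): return cv2.cvtColor(np.ascontiguousarray(d["img"]),cv2.COLOR_RGB2HSV)
def sel(d,lo,hi,box):
    m=cv2.inRange(hsv(d),lo,hi);k=np.zeros_like(m);x0,y0,x1,y1=box;k[y0:y1,x0:x1]=m[y0:y1,x0:x1];return k
def cen(m): y,x=np.nonzero(m);return np.array([x.mean(),y.mean()]),len(x)
E
python3 - <<'E'
from h import *
T=r.camera("top");S=r.camera("scene")
# ring: ellipse centre
mt=sel(T,(95,70,40),(130,255,255),(270,180,320,225));ms=sel(S,(95,70,40),(130,255,255),(262,213,292,230))
def ell(m):
    p=np.argwhere(m)[:,::-1].astype(np.float32);return cv2.fitEllipse(cv2.convexHull(p))
print(ell(mt),ell(ms));print("ring",tri(T,ell(mt)[0],S,ell(ms)[0]))
# wedge
m=sel(T,(3,140,60),(18,255,255),(350,180,450,240));print("wedge",cv2.minAreaRect(np.argwhere(m)[:,::-1].astype(np.float32)),cen(m))
h=cv2.approxPolyDP(cv2.convexHull(np.argwhere(m)[:,::-1].astype(np.int32)),2.5,True)[:,0];
for u in h: print(u,onz(T,u,0).round(3),onz(T,u,.032).round(3))
# bottle cap
a=sel(T,(105,120,60),(130,255,255),(180,215,212,240));b=sel(S,(105,120,60),(130,255,255),(222,240,242,256))
print("cap",cen(a),cen(b),tri(T,cen(a)[0],S,cen(b)[0]),onz(T,cen(a)[0],.1))
# plate corners in top, approx from picture
for n,c in dict(hl=(385,165),fr=(514,204),fl=(483,325),hr=(354,298)).items():
    u=(100+c[0]*.4375,100+c[1]*.4378);print(n,u,onz(T,u,.035).round(3))
fin=(100+742*.4375,100+256*.4378);print("fin",fin,onz(T,fin,.07), tri(T,fin,S,(160+574/3,170+48/3)))
for n,c in dict(vial=(138,400),petri=(296,379),tape=(388,110),mk1=(683,372),mk2=(655,468),y1=(205,373),y2=(143,334),y3=(130,270)).items():
    print(n,onz(T,(100+c[0]*.4375,100+c[1]*.4378),.03).round(3))
E
```

```text
((285.7818908691406, 207.42376708984375), (26.279695510864258, 40.69309997558594), 45.93989944458008) ((278.6116638183594, 221.57843017578125), (7.37307071685791, 20.040822982788086), 93.56827545166016)
ring (array([0.55004377, 0.0498411 , 0.04998278]), np.float64(0.0011904385064346202))
wedge ((398.4308166503906, 211.5538787841797), (65.24227142333984, 16.62065315246582), 7.125016689300537) (array([397.55807087, 211.48818898]), 1016)
[431 214] [ 0.525 -0.399  0.   ] [ 0.522 -0.39   0.032]
[426 223] [ 0.497 -0.382  0.   ] [ 0.495 -0.374  0.032]
[366 215] [ 0.526 -0.198  0.   ] [ 0.524 -0.193  0.032]
[367 201] [ 0.57  -0.203  0.   ] [ 0.566 -0.198  0.032]
[427 207] [ 0.547 -0.388  0.   ] [ 0.544 -0.379  0.032]
cap (array([191.91044776, 226.45522388]), 134) (array([233.02439024, 247.51219512]), 41) (array([0.49435112, 0.32461937, 0.0841138 ]), np.float64(0.007708872602841252)) [0.49597376 0.32460922 0.1       ]
hl (268.4375, 172.23700000000002) [0.662 0.101 0.035]
fr (324.875, 189.31119999999999) [ 0.605 -0.07   0.035]
fl (311.3125, 242.285) [ 0.445 -0.024  0.035]
hr (254.875, 230.4644) [0.484 0.145 0.035]
fin (424.625, 212.0768) [ 0.524649   -0.36135213  0.07      ] (array([ 0.52235665, -0.36290696,  0.0701221 ]), np.float64(0.005543601437351354))
vial [0.357 0.432 0.03 ]
petri [0.379 0.224 0.03 ]
tape [0.737 0.095 0.03 ]
mk1 [ 0.377 -0.286  0.03 ]
mk2 [ 0.253 -0.244  0.03 ]
y1 [0.39  0.344 0.03 ]
y2 [0.443 0.426 0.03 ]
y3 [0.529 0.443 0.03 ]
```

```bash
cat >> h.py <<'E'
def line(m): 
    vx,vy,x,y=cv2.fitLine(np.argwhere(m)[:,::-1].astype(np.float32),cv2.DIST_L2,0,.01,.01)[:,0];return np.array([x,y]),np.array([vx,vy])
E
python3 - <<'E'
from h import *
T=r.camera("top");S=r.camera("scene")
mt=sel(T,(100,90,40),(130,255,255),(278,188,307,217));ms=sel(S,(100,60,40),(130,255,255),(265,214,292,229))
for m,n in((mt,'t'),(ms,'s')):
    print(n,cv2.fitEllipse(cv2.convexHull(np.argwhere(m)[:,::-1].astype(np.float32))))
e=[cv2.fitEllipse(cv2.convexHull(np.argwhere(m)[:,::-1].astype(np.float32)))[0] for m in(mt,ms)]
print("ring",tri(T,e[0],S,e[1]),onz(T,e[0],.037))
# plate: grey mask in network outline bbox
g=cv2.inRange(hsv(T),(0,0,60),(180,60,135));k=np.zeros_like(g);k[165:250,245:335]=g[165:250,245:335]
k=cv2.morphologyEx(cv2.bitwise_or(k,mt),cv2.MORPH_CLOSE,np.ones((13,13)));k=cv2.morphologyEx(k,cv2.MORPH_OPEN,np.ones((15,15)))
rc=cv2.minAreaRect(np.argwhere(k)[:,::-1].astype(np.float32));b=cv2.boxPoints(rc);print(rc)
P=[onz(T,u,.036)[:2] for u in b];
for i in range(4):
    d=P[(i+1)%4]-P[i];print(b[i].round(1),P[i].round(4),np.linalg.norm(d).round(4),np.degrees(np.arctan2(d[1],d[0])).round(2))
v=T["img"][180:250,260:330];
m=sel(T,(22,120,90),(45,255,255),(262,215,310,245));c,d=line(m);A,B=onz(T,c,.05),onz(T,c+10*d,.05);print("vial angle",np.degrees(np.arctan2(*(B-A)[1::-1])),A)
m=sel(T,(3,140,60),(18,255,255),(360,180,418,240))
# wedge edges: top/bottom row per column in ramp section (z ~0 at bottom edges -> use mid line)
cs=range(372,406);mid=[np.nonzero(m[:,c])[0].mean() for c in cs];p=np.polyfit(cs,mid,1)
A=onz(T,(372,np.polyval(p,372)),.008);B=onz(T,(405,np.polyval(p,405)),.028);print("wedge dir",np.degrees(np.arctan2(*(A-B)[1::-1])),A,B,'tip',onz(T,(365.5,np.polyval(p,365.5)),0.002))
E
```

```text
t ((291.402099609375, 201.9912109375), (23.39287757873535, 23.556718826293945), 82.42659759521484)
s ((278.0562744140625, 221.3877410888672), (8.847782135009766, 19.720914840698242), 95.67691802978516)
ring (array([0.56780731, 0.03258031, 0.03788411]), np.float64(0.0004513798739867688)) [0.56808669 0.03271078 0.037     ]
((286.5276184082031, 209.32199096679688), (64.99918365478516, 61.7366828918457), 14.534454345703125)
[247.3 231. ] [0.483  0.1681] 0.1886 -15.49
[262.8 171.3] [0.6648 0.1177] 0.1984 -106.07
[325.7 187.6] [ 0.6098 -0.073 ] 0.188 163.82
[310.2 247.4] [ 0.4293 -0.0206] 0.1962 74.12
vial angle -106.36839647003525 [0.48543345 0.05053155 0.05      ]
wedge dir 80.15669690220184 [ 0.54581586 -0.21581264  0.008     ] [ 0.52904089 -0.31249364  0.028     ] tip [ 0.54937969 -0.19677294  0.002     ]
```

```bash
python3 -m pendant '[[0,0,0,0.1152],[0,0,0,0.1152],[0,0,0,0.1152],[0,0,0,0.1152],[0,0,0,0.1152],[0,0,0,0.1152],[0,0,0,0.1152],[0,0,0,0.1152]]' 1 30
python3 -m pendant '[[0,0,0,0.1152],[0,0,0,0.1152],[0,0,0,0.1152],[0,0,0,0.1152]]'
python3 -m pendant '[[-0.0247,0.0296,0,0],[-0.0247,0.0296,0,0],[-0.0247,0.0296,0,0],[-0.0247,0.0296,0,0],[-0.0247,0.0296,0,0],[-0.0247,0.0296,0,0],[-0.0247,0.0296,0,0],[-0.0247,0.0296,0,0]]'
```

```text
time: 1.87
ee_pos: [0.2206, 0.5848, 0.2054]
eef_rot: [0.6, 0.8, 0.0, -0.0]
ft_force: [0.4, -0.1, 0.3]
width: 0.0869
grip_force: 0.0
time: 2.2
ee_pos: [0.2206, 0.5848, 0.2054]
eef_rot: [0.767, 0.641, 0.0, -0.0]
ft_force: [-0.2, -0.8, 0.1]
width: 0.0869
grip_force: 0.0
time: 2.87
ee_pos: [0.421, 0.3479, 0.2057]
eef_rot: [0.765, 0.644, 0.0, -0.0]
ft_force: [-0.0, 0.5, 0.2]
width: 0.0868
grip_force: 0.0
```

```bash
python3 -m pendant '[[-0.038,0.0122,0,0],[-0.038,0.0122,0,0],[-0.038,0.0122,0,0],[-0.038,0.0122,0,0],[-0.038,0.0122,0,0],[-0.038,0.0122,0,0],[-0.038,0.0122,0,0],[-0.038,0.0122,0,0]]'
python3 -m pendant '[[-0.038,0.0122,0,0],[-0.038,0.0122,0,0],[-0.038,0.0122,0,0],[-0.038,0.0122,0,0],[-0.038,0.0122,0,0],[-0.038,0.0122,0,0],[-0.038,0.0122,0,0],[-0.038,0.0122,0,0]]'
python3 -m pendant '[[-0.038,0.0122,0,0],[-0.037,0.0122,0,0],[0,0,0,0],[0,0,0,0]]'
python3 - <<'E'
from h import *
T=r.camera("top");S=r.camera("scene")
a=cv2.resize(T["img"][170:260,330:450],(400,300),interpolation=cv2.INTER_CUBIC);b=cv2.resize(S["img"][120:220,270:404],(400,300),interpolation=cv2.INTER_CUBIC)
cv2.imwrite("pics/w1.png",np.hstack([a,b])[:,:,::-1])
E
```

```text
time: 3.53
ee_pos: [0.4639, 0.0314, 0.2056]
eef_rot: [0.765, 0.644, 0.001, -0.0]
ft_force: [1.5, 0.7, 0.4]
width: 0.0874
grip_force: 0.0
time: 4.2
ee_pos: [0.5084, -0.2846, 0.2055]
eef_rot: [0.765, 0.644, 0.0, 0.0]
ft_force: [0.9, 0.5, 0.5]
width: 0.0869
grip_force: 0.0
time: 4.53
ee_pos: [0.5177, -0.3641, 0.2046]
eef_rot: [0.767, 0.642, -0.001, -0.0]
ft_force: [0.1, -0.1, 0.7]
width: 0.087
grip_force: 0.0
```

View pics/w1.png

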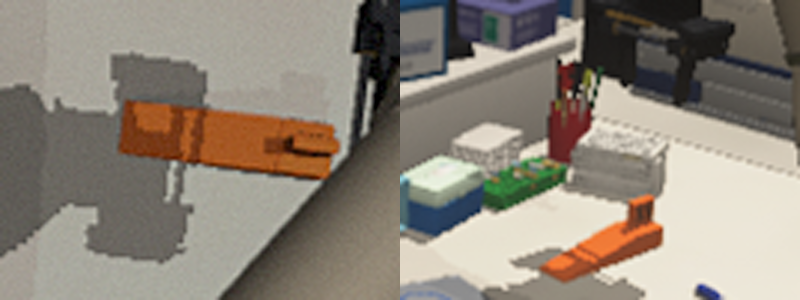

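```bash
python3 - <<'E'
from h import *
T=r.camera("top");S=r.camera("scene")
for d in(T,S):print(proj(d,(.5177,-.3641,.2)),proj(d,(.521,-.361,.07)))
E
python3 -m pendant '[[0.003,0.003,0.03,0],[0,0,0.03,0],[0,0,0.03,0],[0,0,0.03,0],[0,0,0.025,0],[0,0,0.013,0],[0,0,0,0],[0,0,0,0]]'
python3 -m pendant '[[0,0,0,0],[0,0,0,0],[0,0,0,0],[0,0,0,0],[0,0,0,0],[0,0,0,0],[0,0,0,0],[0,0,0,0]]' 0 30
```

```text
[437.90087707 209.8843909 ] [424.56860878 213.30297979]
[354.4942598  156.23952614] [350.66489425 186.24218569]
time: 5.4
ee_pos: [0.5232, -0.358, 0.0481]
eef_rot: [0.765, 0.644, 0.0, 0.0]
ft_force: [0.9, 0.0, 0.4]
width: 0.0869
grip_force: 0.0
time: 6.07
ee_pos: [0.5226, -0.3586, 0.0473]
eef_rot: [0.765, 0.644, 0.0, -0.0]
ft_force: [-0.1, 0.6, 0.3]
width: 0.0419
grip_force: 0.0
```

```bash
python3 -m pendant '[[0,0,0,0],[0,0,0,0],[0,0,0,0],[0,0,0,0],[0,0,0,0],[0,0,0,0],[0,0,0,0]]'
```

```text
time: 6.65
ee_pos: [0.5227, -0.3586, 0.0473]
eef_rot: [0.765, 0.644, 0.0, 0.0]
ft_force: [0.3, -0.6, 0.2]
width: 0.0137
grip_force: 30.0
```

```bash
python3 -m pendant '[[0,0,0,0.027],[0,0,0,0.027],[0,0,0,0.027],[0,0,0,0.027],[0,0,0,0]]'
python3 -m pendant '[[0.014,-0.0118,0,0],[0.014,-0.0118,0,0],[0.014,-0.0118,0,0],[0.014,-0.0118,0,0],[0.014,-0.0118,0,0],[0.014,-0.0118,0,0],[0.014,-0.0112,0,0],[0,0,0,0]]'
python3 - <<'E'
from h import *
T=r.camera("top");S=r.camera("scene");s=r.read_state();print(s["ee_pos"],s["eef_rot"],s["width"])
a=cv2.resize(T["img"][160:260,250:430],(540,300),interpolation=cv2.INTER_CUBIC);b=cv2.resize(S["img"][170:260,240:400],(533,300),interpolation=cv2.INTER_CUBIC)
b=cv2.copyMakeBorder(b,0,0,0,7,0);cv2.imwrite("pics/w2.png",np.vstack([a,b])[:,:,::-1])
m=sel(T,(3,140,60),(18,255,255),(300,180,450,260));print(cv2.minAreaRect(np.argwhere(m)[:,::-1].astype(np.float32)))
x=np.nonzero(m.any(0))[0].min();rows=np.nonzero(m[:,x+2])[0];print("tip",onz(T,(x,rows.mean()),0.002),x,rows)
E
```

```text
time: 7.07
ee_pos: [0.5226, -0.3585, 0.0472]
eef_rot: [0.8, 0.6, -0.0, -0.0]
ft_force: [-0.1, -0.7, -1.3]
width: 0.0131
grip_force: 29.9
time: 7.73
ee_pos: [0.4706, -0.2388, 0.0472]
eef_rot: [0.798, 0.602, 0.001, -0.001]
ft_force: [-0.4, -0.5, -1.3]
width: 0.0134
grip_force: 30.0
[ 0.47148092 -0.24139477  0.04759771] [7.98622502e-01 6.01832053e-01 5.20389215e-04 9.52779939e-05] 0.013283634269014199
((352.5627136230469, 225.73130798339844), (48.17268371582031, 16.42545509338379), 13.13402271270752)
tip [ 0.50575044 -0.07920147  0.002     ] 328 [217 218 219 220 221 222 223 224 225 226 227 228]
```

View pics/w2.png

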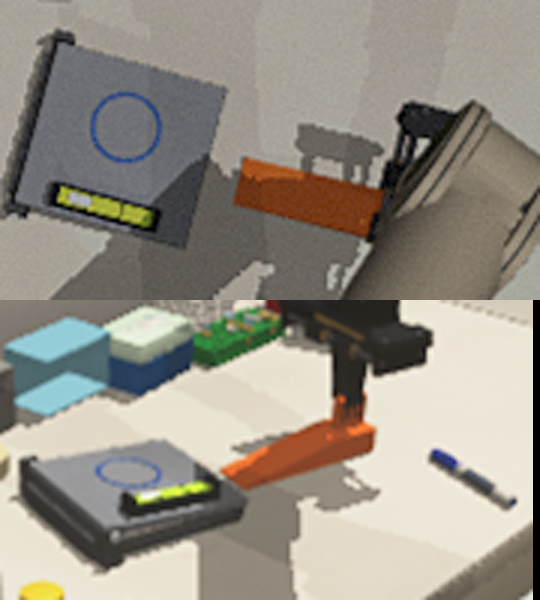

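```bash
cat >> h.py <<'E'
def bubble(cam):
    # coordinate along y' (m, rough) of bubble, of green mass and of whole vial, in stand frame
    o=np.array([.5507,.0376,0]);yp=np.array([.276,.961,0]);xp=np.array([.961,-.276,0]);out=[]
    for _ in range(3):
        d=r.camera(cam);H=hsv(d).astype(float);pts=[];w=[];g=[]
        t=np.linspace(-.055,.05,421);c=o-.066*xp-0.00*yp
        prof=[]
        for ti in t:
            v=[]
            for s in(-.004,-.002,0,.002,.004):
                u=proj(d,c+ti*yp+s*xp+[0,0,.053]);v.append(cv2.remap(np.ascontiguousarray(d["img"]),np.float32([[u[0]]]),np.float32([[u[1]]]),cv2.INTER_LINEAR)[0,0].astype(float))
            prof.append(np.mean(v,0))
        out.append(prof)
    return t,np.mean(out,0)
E
python3 - <<'E'
from h import *
for c in("top","scene"):
    t,p=bubble(c);print(c)
    for i in range(0,421,12):print(round(t[i]*1000),p[i].astype(int),end=';')
E
```

```text
top
-55 [15 15 17];-52 [6 7 5];-49 [44 54 16];-46 [ 87 104  30];-43 [113 128  39];-40 [155 164  55];-37 [169 175  59];-34 [169 174  60];-31 [166 172  59];-28 [165 172  58];-25 [168 174  59];-22 [165 171  58];-19 [133 138  48];-16 [129 134  48];-13 [171 177  60];-10 [168 174  59];-7 [164 170  57];-4 [167 173  59];-1 [167 174  58];2 [167 173  58];5 [165 171  57];8 [165 172  55];11 [164 171  59];14 [158 161 106];17 [166 168 164];20 [169 170 170];23 [170 172 170];26 [166 168 165];29 [163 165 161];32 [167 168 170];35 [167 169 158];38 [156 160  77];41 [166 173  54];44 [165 173  55];47 [105 112  38];50 [19 19 21];scene
-55 [47 44 43];-52 [40 37 35];-49 [48 48 37];-46 [79 88 45];-43 [126 147  58];-40 [164 189  69];-37 [180 204  75];-34 [185 210  79];-31 [196 221  85];-28 [206 230  90];-25 [206 231  92];-22 [196 223  88];-19 [184 210  79];-16 [179 205  74];-13 [192 219  74];-10 [210 235  79];-7 [220 240  83];-4 [218 239  81];-1 [214 238  77];2 [211 237  73];5 [209 236  74];8 [206 232  86];11 [202 219 120];14 [202 208 156];17 [206 208 172];20 [212 215 179];23 [221 225 187];26 [225 230 186];29 [224 231 175];32 [217 226 147];35 [203 220 102];38 [171 197  63];41 [110 126  48];44 [52 51 40];47 [41 38 37];50 [42 39 36];
```

```bash
python3 -m pendant '[[0.013,0.002,0,0],[0.013,0.002,0,0],[0.013,0.002,0,0],[0.013,0,0,0],[0.013,0,0,0],[0.013,0,0,0],[0,0,0,0]]'
```

```text
time: 8.72
ee_pos: [0.4993, -0.1663, 0.0471]
eef_rot: [0.798, 0.602, 0.0, -0.0]
ft_force: [0.5, 0.5, -1.3]
width: 0.0137
grip_force: 30.0
```

```bash
cat >> h.py <<'E'
def bub():
    t,p=bubble("top");b=p[:,2];m=(b>112)&(t>-.044)&(t<.046);return round(t[m].mean()*1000,1),round((t[m].max()-t[m].min())*1000,1)
E
python3 -m pendant '[[0.007,0,0,0],[0.007,0,0,0],[0.007,0,0,0],[0.007,0,0,0],[0.007,0,0,0],[0.007,0,0,0],[0.007,0,0,0],[0,0,0,0]]'
python3 -c "
from h import *
print(bub(),r.read_state()['ft_force'])"
```

```text
time: 9.38
ee_pos: [0.5117, -0.122, 0.0472]
eef_rot: [0.799, 0.601, -0.001, 0.0]
ft_force: [-0.7, -1.0, -2.5]
width: 0.0139
grip_force: 29.9
(np.float64(8.8), np.float64(15.3)) [-0.94906206 -0.97485395 -2.95169991]
```

```bash
python3 - <<'E'
from h import *
t,p=bubble("top")
for i in range(0,421,8):print(round(t[i]*1000),p[i].astype(int),end=';')
E
```

```text
-55 [21 21 23];-53 [5 5 8];-51 [8 9 7];-49 [34 41 15];-47 [66 80 24];-45 [ 92 109  32];-43 [ 94 111  33];-41 [ 90 107  32];-39 [ 90 107  31];-37 [ 90 107  31];-35 [ 90 108  31];-33 [ 90 107  31];-31 [ 89 106  31];-29 [ 89 106  31];-27 [ 93 109  33];-25 [ 97 115  34];-23 [102 121  35];-21 [ 98 117  34];-19 [ 86 102  30];-17 [74 87 26];-15 [81 95 29];-13 [ 98 115  35];-11 [102 121  35];-9 [100 119  34];-7 [ 98 117  35];-5 [ 98 115  47];-3 [107 114  74];-1 [120 120 102];1 [129 128 115];3 [126 126 112];5 [125 124 109];7 [127 125 110];9 [128 127 111];11 [129 128 112];13 [128 126 113];15 [124 122 113];17 [120 118 107];19 [112 115  90];21 [106 118  59];23 [ 98 118  33];25 [100 120  33];27 [ 98 117  34];29 [ 98 117  35];31 [100 119  36];33 [102 121  36];35 [100 120  35];37 [ 99 118  33];39 [ 98 117  34];41 [ 99 118  34];43 [102 122  35];45 [103 123  36];47 [ 90 107  32];49 [45 54 17];
```

```bash
sed -i 's/b=p\[:,2\];m=(b>112)/b=p[:,2]\/p[:,1];m=(b>.62)/' h.py
python3 -m pendant '[[0.006,0,0,0],[0.006,0,0,0],[0.006,0,0,0],[0.002,0,0,0],[0,0,0,0],[0,0,0,0]]'
python3 -c "
from h import *
print(bub(),r.read_state()['ft_force'])"
```

```text
time: 10.18
ee_pos: [0.5174, -0.1021, 0.0473]
eef_rot: [0.799, 0.601, 0.0, -0.0]
ft_force: [-0.5, -1.7, -2.9]
width: 0.0131
grip_force: 29.9
(np.float64(0.0), np.float64(23.5)) [-0.16620729 -0.7455756  -3.0067469 ]
```

```bash
python3 -m pendant '[[0,0,0,0],[0,0,0,0],[0,0,0,0],[0,0,0,0],[0,0,0,0],[0,0,0,0],[0,0,0,0],[0,0,0,0]]' 0.8
python3 -m pendant '[[0,0,-0.01,0],[0,0,-0.03,0],[0,0,-0.04,0],[0,0,-0.04,0],[0,0,-0.038,0],[0,0,0,0]]'
python3 -c "
from h import *
print(bub(),r.read_state()['ft_force'])
T=r.camera('top')
m=sel(T,(105,120,60),(130,255,255),(175,205,220,250));c,n=cen(m);print('cap',c,n,onz(T,c,.1))
S=r.camera('scene');m2=sel(S,(105,110,50),(130,255,255),(215,232,260,262));c2,n2=cen(m2);print(c2,n2,tri(T,c,S,c2))
a=cv2.resize(T['img'][160:270,130:350],(600,300),interpolation=cv2.INTER_CUBIC);b=cv2.resize(S['img'][190:310,160:400],(600,300),interpolation=cv2.INTER_CUBIC)
cv2.imwrite('pics/b1.png',np.vstack([a,b])[:,:,::-1])
"
```

```text
time: 11.0
ee_pos: [0.5175, -0.1021, 0.0473]
eef_rot: [0.799, 0.601, 0.0, -0.0]
ft_force: [0.3, -0.1, -0.3]
width: 0.0591
grip_force: 0.0
time: 11.5
ee_pos: [0.5205, -0.1035, 0.2128]
eef_rot: [0.799, 0.601, 0.004, 0.003]
ft_force: [0.8, -0.2, -0.1]
width: 0.0695
grip_force: 0.0
(np.float64(1.5), np.float64(23.0)) [-0.73149983  0.98866848 -1.01059494]
cap [192.         226.45185185] 135 [0.49597741 0.32434874 0.1       ]
[231.25714286 245.38095238] 105 (array([0.49625156, 0.32550376, 0.09074146]), np.float64(0.001187533776752208))
```

View pics/b1.png

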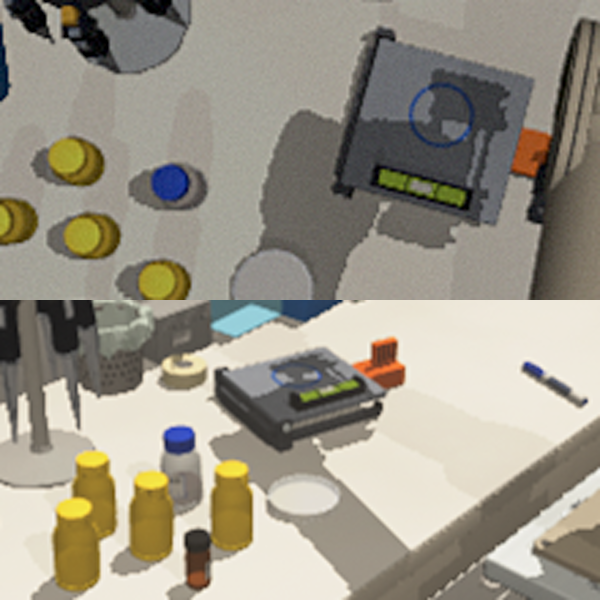

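```bash
python3 -m pendant '[[0,0,0,0.124],[0,0,0,0.124],[0,0,0,0.124],[0,0,0,0.124],[0,0,0,0.124],[0,0,0,0.124],[0,0,0,0.124],[0,0,0,0.124]]' 1
python3 -m pendant '[[0,0,0,0.124],[0.0046,-0.0388,0,0],[0.0046,-0.0388,0,0],[0.0046,-0.0388,0,0],[0.0046,-0.0388,0,0],[0.0046,-0.0388,0,0],[0.0046,-0.0388,0,0]]'
python3 -m pendant '[[0.0046,-0.0388,0,0],[0.0046,-0.0388,0,0],[0.0046,-0.0388,0,0],[0.0046,-0.0388,0,0],[0.0046,-0.0388,0,0],[0,0,0,0],[0,0,0,0]]'
python3 -c "
from h import *
s=r.read_state();print(s['joint_positions'].round(2))
S=r.camera('scene');a=cv2.resize(S['img'][170:320,140:340],(800,600),interpolation=cv2.INTER_CUBIC);cv2.imwrite('pics/b2.png',a[:,:,::-1])"
```

```text
time: 12.42
ee_pos: [0.5167, -0.1022, 0.2043]
eef_rot: [0.989, 0.145, -0.001, 0.0]
ft_force: [-0.2, 0.1, 1.0]
width: 0.0871
grip_force: 0.0
time: 13.0
ee_pos: [0.5031, 0.1335, 0.2045]
eef_rot: [0.996, 0.087, -0.001, 0.0]
ft_force: [1.3, -0.5, -0.1]
width: 0.0868
grip_force: 0.0
time: 13.58
ee_pos: [0.4918, 0.329, 0.2033]
eef_rot: [0.996, 0.089, -0.001, 0.002]
ft_force: [0.7, -1.3, -0.5]
width: 0.0871
grip_force: 0.0
[-1.34  0.33  0.84  1.59 -0.25  1.34 -1.86]
```

View pics/b2.png

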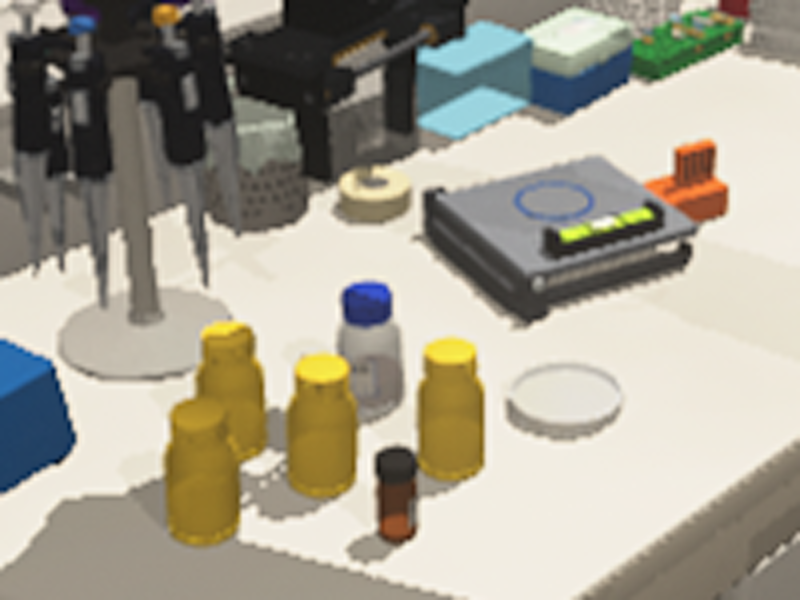

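```bash
python3 -m pendant '[[0.003,0.005,0.02,0],[0,0,0.03,0],[0,0,0.03,0],[0,0,0.03,0],[0,0,0.025,0],[0,0,0.015,0],[0,0,0,0],[0,0,0,0]]'
python3 -m pendant '[[0,0,0,0],[0,0,0,0],[0,0,0,0],[0,0,0,0],[0,0,0,0],[0,0,0,0],[0,0,0,0],[0,0,0,0]]' 0 20
```

```text
time: 14.3
ee_pos: [0.4972, 0.3208, 0.0552]
eef_rot: [0.996, 0.086, -0.0, 0.001]
ft_force: [0.6, -0.6, 0.4]
width: 0.0868
grip_force: 0.0
time: 14.97
ee_pos: [0.497, 0.3225, 0.0554]
eef_rot: [0.996, 0.087, 0.0, -0.0]
ft_force: [0.1, -0.7, -1.0]
width: 0.0417
grip_force: 9.6
```

```bash
python3 -c "
from h import *
s=r.read_state();print(s['width'],s['grip_force'],s['ft_force'])
S=r.camera('scene');T=r.camera('top');a=cv2.resize(S['img'][210:300,190:280],(400,400),interpolation=cv2.INTER_CUBIC);b=cv2.resize(T['img'][180:270,150:240],(400,400),interpolation=cv2.INTER_CUBIC);cv2.imwrite('pics/b3.png',np.hstack([a,b])[:,:,::-1])
s=r.read_state();print(s['width'],s['grip_force'],s['ft_force'])"
```

```text
0.04168763899960081 9.562170908320695 [ 0.11724867 -0.74522318 -0.96479428]
0.04104963298761669 17.970969810820776 [ 0.04786816  0.08306318 -0.45936743]
```

View pics/b3.png

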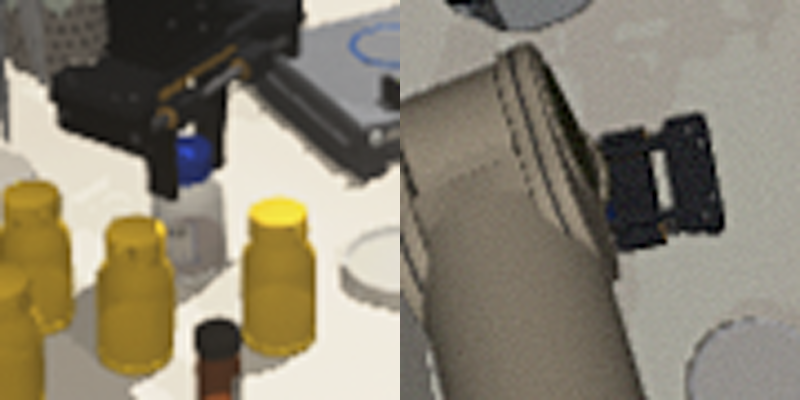

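```bash
python3 -m pendant '[[0,0,0,0],[0,0,0,0]]'; python3 -c "
from h import *
S=r.camera('scene');f=lambda p:((proj(S,p)-[190,210])*4.444).round()
for z in(.0,.07,.1):print(z,f((.496,.325,z)))
y=np.array([.17,-.985])
for k in(-.0205,.0205,-.036,.036):print(k,[f((.497+k*y[0],.3225+k*y[1],z)) for z in(.044,.063,.1)])
o=r.outline_of('media_bottle','scene')
for q in o:
  b=np.array(q['bbox']);print(q['score'],(b[:2]-b[2:]/2-[190,210])*4.444,(b[:2]+b[2:]/2-[190,210])*4.444)
"
```

```text
time: 15.23
ee_pos: [0.4969, 0.3225, 0.0552]
eef_rot: [0.996, 0.087, -0.0, 0.0]
ft_force: [-0.4, -0.2, -1.9]
width: 0.041
grip_force: 17.8
0.0 [188. 267.]
0.07 [184. 183.]
0.1 [183. 145.]
-0.0205 [array([169., 226.]), array([168., 202.]), array([166., 156.])]
0.0205 [array([205., 200.]), array([204., 177.]), array([203., 131.])]
-0.036 [array([155., 236.]), array([154., 212.]), array([152., 166.])]
0.036 [array([218., 190.]), array([218., 167.]), array([216., 122.])]
0.86 [142.208  147.3186] [223.9776 286.4158]
0.76 [242.8646 216.645 ] [307.3026 362.8526]
0.75 [-53.5502 257.752 ] [ 37.5518 451.5104]
0.69 [ 87.1024 216.4228] [175.9824 371.074 ]
0.68 [-11.11 177.76] [ 64.438 346.632]
```

```bash
python3 -c "
from h import *
S=np.mean([r.camera('scene')['img'] for _ in range(4)],0).astype(np.uint8)
a=cv2.resize(S[230:275,205:265],(800,600),interpolation=cv2.INTER_CUBIC);cv2.imwrite('pics/b4.png',a[:,:,::-1])
"
```

```text
(no output)
```

View pics/b4.png

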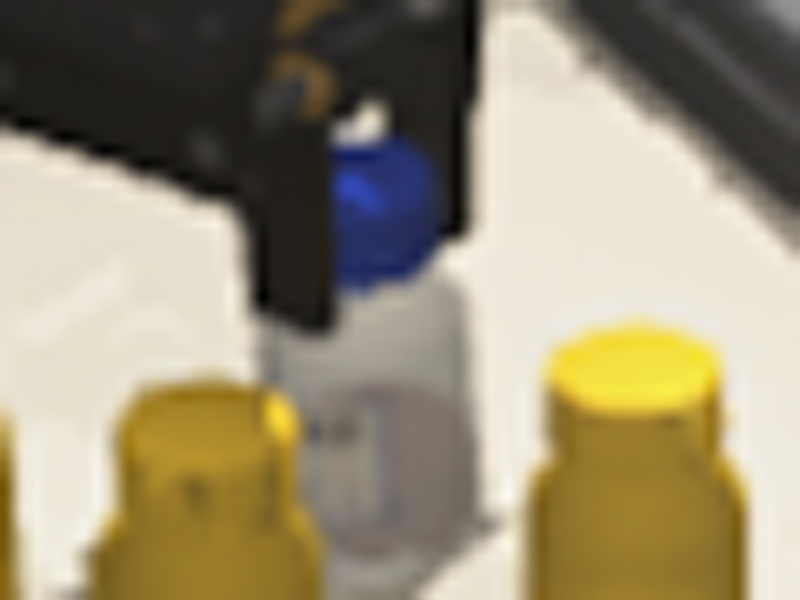

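```bash
python3 -m pendant '[[0,0,0,0],[0,0,0,0],[0,0,0,0],[0,0,0,0],[0,0,0,0],[0,0,0,0],[0,0,0,0],[0,0,0,0]]' 1
python3 -m pendant '[[0,0,0.006,0],[0,0,0.006,0],[0,0,0.005,0],[0,0,0.003,0],[0,0,0,0]]'
python3 - <<'E'
from h import *
# finger tips: lowest dark pixels near gripper in scene
S=r.camera('scene');V=hsv(S)[:,:,2]<60
for c in range(214,252,2):
    rr=np.nonzero(V[225:275,c])[0];print(c,225+rr.max() if len(rr) else None,end=' ')
y=np.array([.17,-.985])
p=r.read_state()["ee_pos"];print(p)
for k in(-.0435,-.058,.0435,.058):print(k,[proj(S,(p[0]+k*y[0],p[1]+k*y[1],p[2]-.011+dz)).round(1).tolist() for dz in(0,.025)])
m=sel(S,(105,110,50),(130,255,255),(215,232,260,262));print(cen(m))
E
```

```text
time: 16.2
ee_pos: [0.4971, 0.3226, 0.0554]
eef_rot: [0.996, 0.087, 0.0, -0.0]
ft_force: [-0.0, 0.5, 0.4]
width: 0.0836
grip_force: 0.0
time: 16.62
ee_pos: [0.4965, 0.3222, 0.0343]
eef_rot: [0.996, 0.087, -0.001, 0.0]
ft_force: [-1.1, -0.3, -0.5]
width: 0.087
grip_force: 0.0
214 248 216 248 218 251 220 257 222 257 224 258 226 248 228 246 230 245 232 232 234 230 236 229 238 237 240 248 242 249 244 249 246 227 248 225 250 232 [0.4968026  0.32231356 0.03482061]
-0.0435 [[223.8, 269.7], [223.4, 262.8]]
-0.058 [[220.8, 272.0], [220.4, 265.0]]
0.0435 [[240.8, 257.2], [240.6, 250.5]]
0.058 [[243.5, 255.2], [243.3, 248.6]]
(array([232.56164384, 246.1369863 ]), 73)
```

```bash
python3 -m pendant '[[0,0,0.003,0],[0,0,0,0],[0,0,0,0],[0,0,0,0],[0,0,0,0],[0,0,0,0],[0,0,0,0],[0,0,0,0]]' 0 20
python3 -m pendant '[[0,0,0,0],[0,0,0,0]]'
```

```text
time: 17.33
ee_pos: [0.4971, 0.3226, 0.0325]
eef_rot: [0.996, 0.087, 0.0, -0.0]
ft_force: [-0.1, -0.8, 1.9]
width: 0.0494
grip_force: 20.0
time: 17.5
ee_pos: [0.4971, 0.3225, 0.0325]
eef_rot: [0.996, 0.087, 0.0, -0.0]
ft_force: [-0.4, -0.9, 1.1]
width: 0.0498
grip_force: 20.0
```

```bash
python3 -m pendant '[[0,0,-0.01,0],[0,0,-0.02,0],[0,0,-0.025,0],[0,0,-0.025,0],[0,0,-0.02,0],[0,0,0,0]]'
python3 -m pendant '[[0.0016,0.025,0,0],[0.0016,0.025,0,0],[0.0016,0.025,0,0],[0.0016,0.025,0,0],[0.0016,0.025,0,0],[0.0016,0.025,0,0]]'
python3 -m pendant '[[0.0016,0.025,0,0],[0.0016,0.025,0,0],[0.0016,0.025,0,0],[0.0016,0.025,0,0],[0.0016,0.025,0,0],[0.0016,0.023,0,0],[0,0,0,0],[0,0,0,0]]'
python3 - <<'E'
from h import *
S=r.camera('scene');T=r.camera('top');s=r.read_state();print(s['ee_pos'],s['width'],s['grip_force'])
b=cv2.resize(S['img'][150:270,220:380],(800,600),interpolation=cv2.INTER_CUBIC);cv2.imwrite('pics/p1.png',b[:,:,::-1])
E
```

```text
time: 18.0
ee_pos: [0.499, 0.3235, 0.1369]
eef_rot: [0.996, 0.087, 0.002, -0.002]
ft_force: [1.6, 0.2, -2.2]
width: 0.0496
grip_force: 19.9
time: 18.5
ee_pos: [0.5321, 0.1752, 0.132]
eef_rot: [0.996, 0.087, -0.0, -0.0]
ft_force: [-0.4, 0.0, -2.1]
width: 0.0495
grip_force: 19.9
time: 19.17
ee_pos: [0.5673, 0.0308, 0.132]
eef_rot: [0.996, 0.086, -0.0, 0.0]
ft_force: [-0.2, 1.6, -2.9]
width: 0.0497
grip_force: 19.9
[0.56726097 0.03334726 0.1319367 ] 0.049438172704052034 19.920810666808393
```

View pics/p1.png

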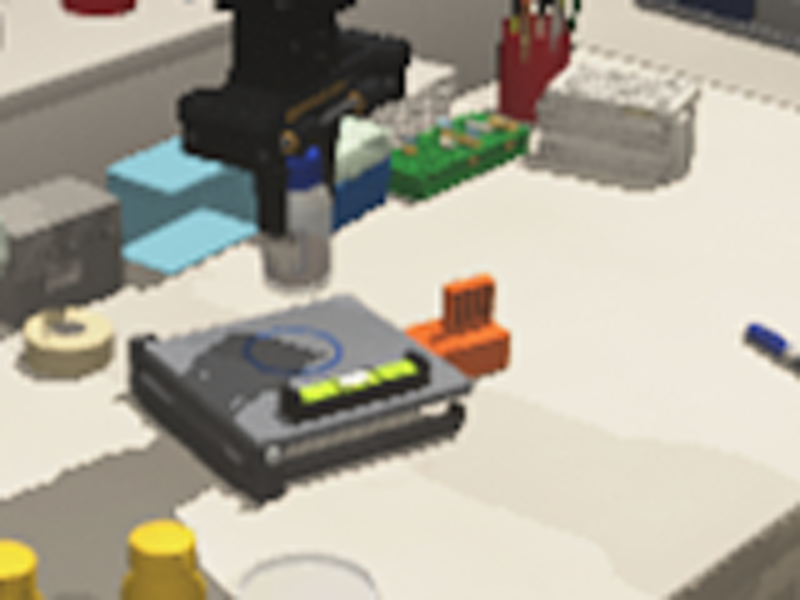

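```bash
python3 -m pendant '[[0,0,0.015,0],[0,0,0.015,0],[0,0,0.012,0],[0,0,0.006,0],[0,0,0,0],[0,0,0,0]]'
python3 -m pendant '[[0,0,0.002,0],[0,0,0.002,0],[0,0,0,0],[0,0,0,0]]'
python3 -m pendant '[[0,0,0.002,0],[0,0,0,0],[0,0,0,0]]'
```

```text
time: 19.77
ee_pos: [0.5676, 0.0327, 0.0844]
eef_rot: [0.996, 0.087, -0.0, 0.0]
ft_force: [-0.2, -0.9, -2.2]
width: 0.0497
grip_force: 19.9
time: 20.1
ee_pos: [0.5678, 0.0325, 0.0805]
eef_rot: [0.996, 0.087, 0.0, -0.0]
ft_force: [0.6, -0.1, -2.4]
width: 0.0492
grip_force: 19.9
time: 20.35
ee_pos: [0.5676, 0.0324, 0.0783]
eef_rot: [0.996, 0.087, -0.0, -0.0]
ft_force: [-0.3, -0.8, -2.1]
width: 0.0494
grip_force: 19.9
```

```bash
python3 -m pendant '[[0,0,0.001,0],[0,0,0,0],[0,0,0,0]]'
python3 -m pendant '[[0,0,0.001,0],[0,0,0,0],[0,0,0,0]]'
python3 -c "
from h import *
print(bub())"
```

```text
time: 20.6
ee_pos: [0.5676, 0.0324, 0.0773]
eef_rot: [0.996, 0.087, -0.0, -0.0]
ft_force: [0.3, 0.2, -2.2]
width: 0.0493
grip_force: 19.9
time: 20.85
ee_pos: [0.5676, 0.0324, 0.0763]
eef_rot: [0.996, 0.087, -0.0, -0.0]
ft_force: [0.0, -0.3, -2.5]
width: 0.0495
grip_force: 19.9
(np.float64(1.0), np.float64(89.5))
```

```bash
for i in 1; do python3 -m pendant '[[0,0,0.001,0],[0,0,0,0],[0,0,0,0]]' | grep -E "ee_pos|ft"; done
python3 -m pendant '[[0,0,0.001,0],[0,0,0,0],[0,0,0,0]]' | grep -E "ee_pos|ft"
python3 -m pendant '[[0,0,0.001,0],[0,0,0,0],[0,0,0,0]]' | grep -E "ee_pos|ft"
```

```text
ee_pos: [0.5676, 0.0324, 0.0753]
ft_force: [0.7, 0.0, -1.6]
ee_pos: [0.5681, 0.0324, 0.0749]
ft_force: [-1.1, -0.1, 5.4]
ee_pos: [0.5686, 0.0325, 0.0748]
ft_force: [-4.0, 0.4, 14.4]
```

```bash
python3 -m pendant '[[0,0,-0.0018,0],[0,0,0,0],[0,0,0,0]]' | grep -E "ee_pos|ft"
python3 -m pendant '[[0,0,0,0],[0,0,0,0],[0,0,0,0],[0,0,0,0],[0,0,0,0],[0,0,0,0],[0,0,0,0],[0,0,0,0]]' 1
python3 -m pendant '[[0,0,-0.01,0],[0,0,-0.03,0],[0,0,-0.035,0],[0,0,-0.035,0],[0,0,-0.03,0],[0,0,0,0]]'
```

```text
ee_pos: [0.5675, 0.0324, 0.0749]
ft_force: [0.1, -0.1, 0.8]
time: 22.67
ee_pos: [0.5676, 0.0324, 0.0751]
eef_rot: [0.996, 0.087, -0.0, -0.0]
ft_force: [0.1, -1.3, -0.1]
width: 0.0862
grip_force: 0.0
time: 23.17
ee_pos: [0.5704, 0.0319, 0.2217]
eef_rot: [0.996, 0.087, 0.004, -0.001]
ft_force: [0.6, 0.5, -0.3]
width: 0.0872
grip_force: 0.0
```

```bash
python3 -m pendant '[[0,0.035,0,0],[0,0.035,0,0],[0,0.035,0,0],[0,0.035,0,0],[0,0.035,0,0],[0,0.035,0,0],[0,0.035,0,0],[0,0.035,0,0]]'|grep ee
python3 -m pendant '[[0,0,0,0],[0,0,0,0],[0,0,0,0],[0,0,0,0]]'|grep ee
python3 - <<'E'
from h import *
print(bub())
T=r.camera('top');S=r.camera('scene')
m=sel(T,(105,120,60),(130,255,255),(278,180,310,222));m=cv2.morphologyEx(m,cv2.MORPH_OPEN,np.ones((5,5)));c,n=cen(m);print(c,n,onz(T,c,.143))
a=cv2.resize(T['img'][160:250,240:420],(600,300),interpolation=cv2.INTER_CUBIC);b=cv2.resize(S['img'][170:270,230:430],(600,300),interpolation=cv2.INTER_CUBIC)
cv2.imwrite('pics/end.png',np.vstack([a,b])[:,:,::-1])
E
```

```text
ee_pos: [0.6164, -0.245, 0.2155]
eef_rot: [0.996, 0.087, 0.0, -0.0]
ee_pos: [0.6167, -0.2418, 0.2153]
eef_rot: [0.996, 0.088, 0.0, -0.0]
(np.float64(1.6), np.float64(23.3))
[290.20437956 197.78832117] 137 [0.5677263  0.03734258 0.143     ]
```

View pics/end.png

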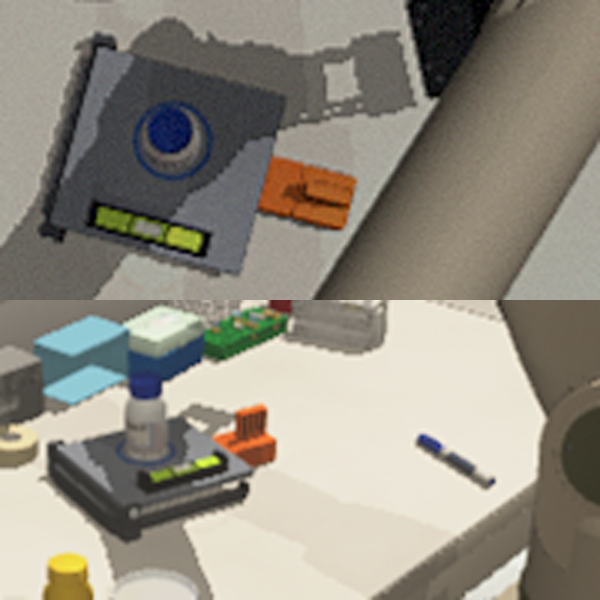

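The bottle stands upright inside the ring, with its cap about 5 mm from the ring's centre. The bubble reads +1.6 mm, between the lines, and the wedge is holding the table up on its own. The bystanders I can see have not moved, so I'm handing the job in.

```bash
python3 -c "
from bench import r
print(r.close_job())"
```

```text
the job is handed in; nothing more can be done
None
```

I handed the job in at about 24 s. The wedge carries the levelled table with the bubble at about +1.6 mm, and the blue-capped bottle stands upright in the ring about 5 mm off centre; the hand-in call returned no verdict.

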